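# Feel the paddle switch, then start the stud press

### The arm

A 7-joint arm with a two-finger parallel gripper is mounted at the origin on the work surface. World frame = base frame: x ahead of the robot, y to its left, z up, the work surface at z = 0. Lengths are in m, angles in degrees, forces in N, time in s.
With the tool pointing down it reaches from about 0.425 to 0.875 m from the base axis. Payload 4.7 kg.
Tool frame: the origin (TCP) lies midway between the tips of the shut fingers; the grasp point (between the pads) lies 19 mm behind it; z points along the fingers, x is the direction in which the jaws open and shut, and the axes are right-handed (so a half turn about z gives the same grasp; the last joint's range is limited). The gripper opens to 87 mm and grips with 3 to 60 N. Pads are 19 mm wide; open, the fingers measure 117 mm over their backs; the gripper's body (75 mm by 190 mm) begins 51 mm behind the grasp point.
Start: joints at [0.808, 18.392, -4.016, 83.108, 1.295, 78.541, -3.26], TCP at [0.65, -0, 0.223] pointing down, gripper open.
Joint ranges: [-163.93, 163.93], [-17.29, 119.83], [-79.2, 71.16], [3.27, 140.29], [-89.18, 269.18], [5.43, 117.66], [-154.24, 154.24]. Speed limits (degrees/s): [147.25, 147.25, 180, 180, 180, 180, 180].

### API

Orientations are given as [roll, pitch, yaw] about the fixed x, y, z axes, in that order (R = Rz(yaw) Ry(pitch) Rx(roll)).
In Python, from cell import telemetry, optics, env gives the robot as it stands.
- The arm moves only by the tool arm_command, never from a script. Its arguments are lists of equal length, an entry for each row: "translation": the shift along the tool's x, y, z in cm, a list of three; "twist": the turn about the tool's z in degrees. In form: {"translation": [[x, y, z], ...], "twist": [twist, ...]}. A call has 1 to 10 rows; each row shifts and turns the pose as measured when the row begins, along the tool's axes as they then stand; what a row does not reach is not made up. A row lasts 1/8 s, in which the tool goes at most 62.5 mm and 10.7 degrees, less where a joint would pass 70% of its speed; a pose out of reach is approached as far as the arm can. A call is refused whole if a number of a shift passes 6.25 or a number of a turn 10.7, either way. A call with a gripper value outside its range is refused whole. "grip" is the opening in per cent of the stroke, from 0 (shut) to 100 (fully open), set as the call begins (left out, the last holds). The fingers move at their own pace and stop on an object; "force" is the grip in N (left out, the last holds). Time passes only in rows, so rows that do not move let the fingers close. It gives the time, the measured TCP pose, the force and the opening at its end, in the units of the state.
- telemetry.get_obs(): the state, without advancing time (a new reading comes with each control period).
- optics.read_camera(name): name is "scene" or "side" or "wrist"; returns a dict with "img" (480x640x3 uint8, blue, green, red), "fx", "fy", "cx", "cy" (pixels), "extrinsics" (4x4, takes a point from camera to world coordinates); the wrist camera has in their place "hand_eye" (4x4, takes a point from camera to tool coordinates, whose origin is the TCP and whose axes are the tool frame's). Camera axes: x right, y up, looking along -z (the intrinsics and any distortion apply to the point x, -y, -z); pixel columns grow to the right and rows downward; lengths in m; the calibration is good to about 2 mm. A picture is of the moment at which its call begins: read the wrist's pose just before it. There is no depth.
- env.sign_off(): hands the job in, once; it reports no verdict.
The state is a dict: "time_s": time; "qpos": joint angles; "joint_velocities": joint speeds; "effort": joint torques, N m; "tool_pos": TCP position; "tool_rot": TCP orientation; "force": force on the tool from outside, world axes, zero at the start; "wrist_torque": the same for the moment, N m; "grip_width": finger opening in m.
Only numpy, scipy, OpenCV 4.12 (cv2) and the standard library are available. Lean on these libraries where they do the work, as an engineer would, in place of code of your own. Each camera call takes 0.05 s, during which the arm holds its last target. There are 200 camera calls.

### The job

The panel has no lamp, so feel with a fingertip whether the flat-paddle toggle is on, that is, leaning towards the cable gland of its box. If it is off, flip it on; if it is on already, leave it on and never switch it off. Then press the round start button fully in and let go, leaving the ball-tipped toggle as it is.

Things in the scene. Friction and masses are not known exactly. Their poses are not given: they have to be found in the camera images.
- paddle (a joint): lean of the flat-paddle toggle, rad: 0 = off (26 degrees from upright, away from its box's cable gland), 0.9 = on (26 degrees towards the gland). Its weight holds it at either end against a hard stop: about 1 N at the paddle lifts it off, and past upright (0.45) it falls over by itself. It may start at either end
- paddle_tip (a point): top of the toggle: steel blade 34 wide, 36 tall, 12 thick, on a steel stem, on a fixed grey box 100 x 66, 45 high, with a black cable gland (22 thick) out of one short end; mm. Hinge 40 above the bench; this point 60 from the hinge, 94 above the bench. Its axes lean with the toggle: z from hinge to tip, y level along the hinge and the blade's width, x through the blade towards the gland
- ball_tip (a point): top end of another toggle, on an identical box, with a round steel ball 30 mm across in place of the paddle: leave it as it is. Point 60 mm from its hinge
- start (a joint): travel of the start button, m: 0 = out, 0.006 = fully in; a spring returns it, fully in takes 5 N
- start_top (a point): centre of the top face of the round grey start button, 34 mm across, on a grey box 90 x 75 mm that has no toggle; z points up, it is pressed straight down; 62 mm above the bench

How it is judged (in metres and radians):
On the way, in this order (a step that is already met when the one before it is completed fails the run):
1. the fingers have touched the paddle toggle (contact force between the fingers and paddle above 0.3 N), for 0.04 s.
2. the start button is pressed in while the paddle toggle is on (value of joint start above 0.0045 m and value of joint paddle above 0.75 rad), for 0.04 s.
At the end, for the whole second after the job is handed in: the paddle toggle is on (above 0.75 rad), the start button is out again (within 2 mm) and the ball-tipped toggle is as it was (tip within 15 mm) (value of joint paddle above 0.75 rad and value of joint start below 0.002 m and distance of ball_tip from where it was at the start of the episode below 0.015 m); the robot touches nothing.
It fails at once if the paddle toggle was on and has been switched off (value of joint paddle below 0.36 rad and distance of paddle_tip from where it was at the start of the episode above 0.027 m).
It fails at once if the ball-tipped toggle has been flipped (distance of ball_tip from where it was at the start of the episode above 0.025 m).
It also fails if it takes over 38 s, if anything falls off the work surface, if the arm or the gripper's body presses on something with over 40 N, if the wrist force passes 120 N, or if a joint passes its speed limit or range.

## Working session

There is one attempt and no reset: what is moved stays moved. The work goes in short steps, Python scripts to look and compute and a tool call to move; the robot and the scene stay as the last step left them, time stands still between calls to the robot, and variables do not carry over. Pictures are saved under pics/ and viewed, about 8 in all and at most 12, crops included, and the job is handed in when it is done.

Besides the shell and the picture viewer there is one more tool, called by a JSON object that holds its "method" and its "body", one argument or row to a line. arm_command: Moves the arm, as the interface text tells. Its arguments: {"type":"object","properties":{"translation":{"type":"array","items":{"type":"array","items":{"type":"number"}}},"twist":{"type":"array","items":{"type":"number"}},"grip":{"type":"number"},"force":{"type":"number"}},"required":["translation","twist"]}

```bash
mkdir -p pics; ls; cat > h.py <<'E'
import numpy as np, cv2
from cell import telemetry, optics, env
def proj(c,P):
    T=np.linalg.inv(c["extrinsics"]); p=T[:3,:3]@np.array(P)+T[:3,3]
    return c["fx"]*p[0]/-p[2]+c["cx"], c["fy"]*-p[1]/-p[2]+c["cy"]
def ray(c,u,v,z):
    E=np.array(c["extrinsics"]); d=E[:3,:3]@np.array([(u-c["cx"])/c["fx"],-(v-c["cy"])/c["fy"],-1])
    o=E[:3,3]; return o+d*(z-o[2])/d[2]
E
python3 - <<'E'
from h import *
for n in("scene","side"):
    c=optics.read_camera(n); cv2.imwrite(f"pics/{n}.png",c["img"]); print({k:v for k,v in c.items() if k!="img"})
o=telemetry.get_obs(); print(o)
E
```

```text
pics
{'fx': 552.0381473842095, 'fy': 552.0381473842095, 'cx': 322.01479196296634, 'cy': 235.86954578891863, 'extrinsics': array([[-0.25545023, -0.77651164,  0.575999  ,  1.01465235],
       [ 0.96679851, -0.20933343,  0.14656111,  0.10502944],
       [ 0.00676944,  0.59431405,  0.80420457,  0.78807203],
       [ 0.        ,  0.        ,  0.        ,  1.        ]])}
{'fx': 574.6449125894757, 'fy': 574.6449125894757, 'cx': 324.62825233815704, 'cy': 238.7257250027837, 'extrinsics': array([[ 0.9402603 ,  0.17828261, -0.29004462,  0.26942572],
       [-0.33972112,  0.4353506 , -0.83370223, -0.76444464],
       [-0.02236351,  0.88243139,  0.46990925,  0.53695396],
       [ 0.        ,  0.        ,  0.        ,  1.        ]])}
{'time_s': 0.1, 'qpos': array([ 0.80794373, 18.43371723, -4.0144675 , 83.17019045,  1.29513284,
       78.53993465, -3.26117073]), 'joint_velocities': array([ 0.03479441, -0.17120379, -0.02494594, -0.08402383, -0.08863542,
       -0.07615548,  0.04669537]), 'effort': array([ 1.37795760e-04, -4.92569017e+01, -4.06077392e-01, -3.13399816e+01,
       -6.42974046e-02,  3.95253638e-02,  6.49213871e-05]), 'tool_pos': array([ 6.49492567e-01, -6.30417144e-05,  2.21563185e-01]), 'tool_rot': array([ 1.79993988e+02,  9.86055105e-02, -4.57855151e-04]), 'force': array([ 0.54764396,  0.18604587, -0.1398292 ]), 'wrist_torque': array([0.03350497, 0.0413609 , 0.02031541]), 'grip_width': 0.08700987678070161}
```

View pics/scene.png

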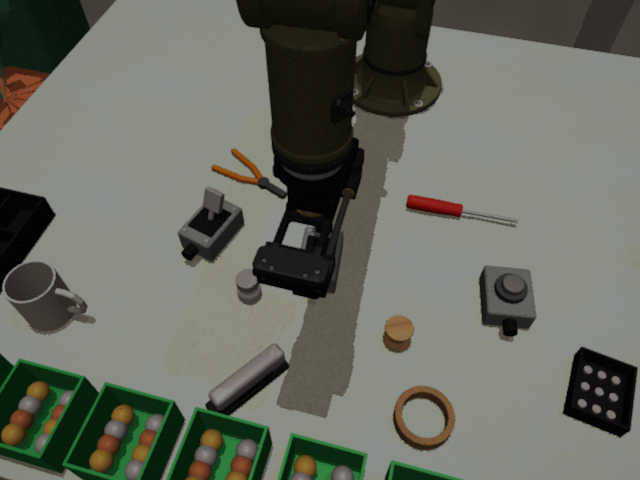

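View pics/side.png

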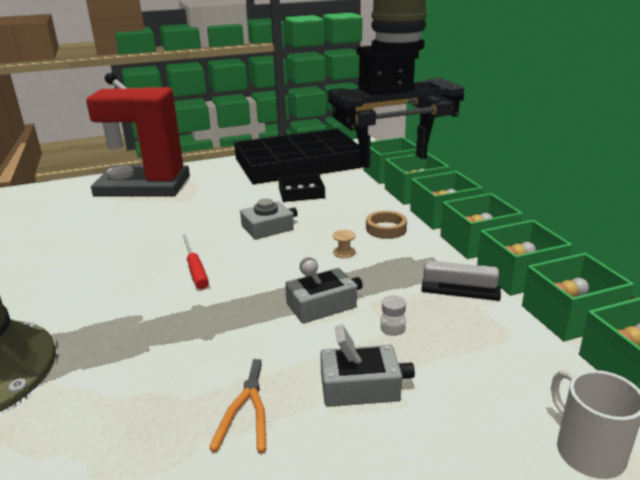

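The scene view shows the paddle box at about (212,228) with its gland at (190,251), and the start box at (508,290). The side view shows the paddle box at (360,372) with its gland at (405,370), and the blade tip leaning left, away from the gland. The ball toggle is at (320,290). I'll zoom in to measure.

```bash
python3 - <<'E'
from h import *
a=cv2.imread("pics/scene.png");b=cv2.imread("pics/side.png")
r=lambda i,x,y,w,h,k:cv2.resize(i[y:y+h,x:x+w],None,fx=k,fy=k,interpolation=cv2.INTER_CUBIC)
A=np.hstack([r(a,170,180,80,90,5),r(a,465,255,80,90,5)]);B=r(b,230,180,200,225,4)
cv2.imwrite("pics/cA.png",A);cv2.imwrite("pics/cB.png",r(b,300,310,130,100,6))
E
```

```text
(no output)
```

View pics/cA.png

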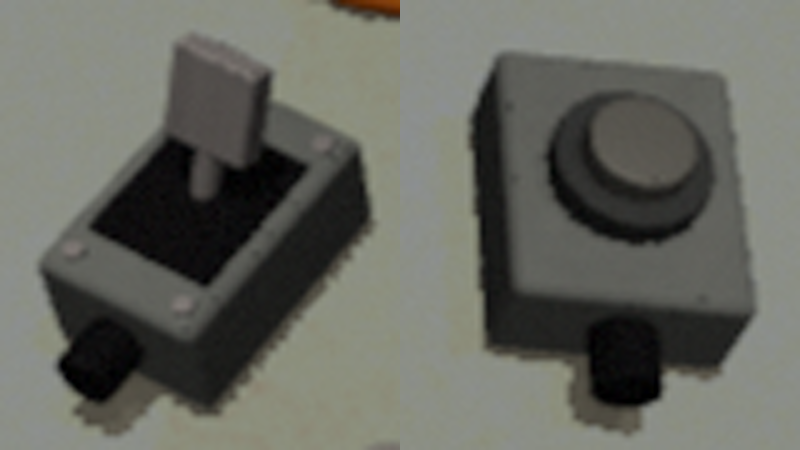

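View pics/cB.png

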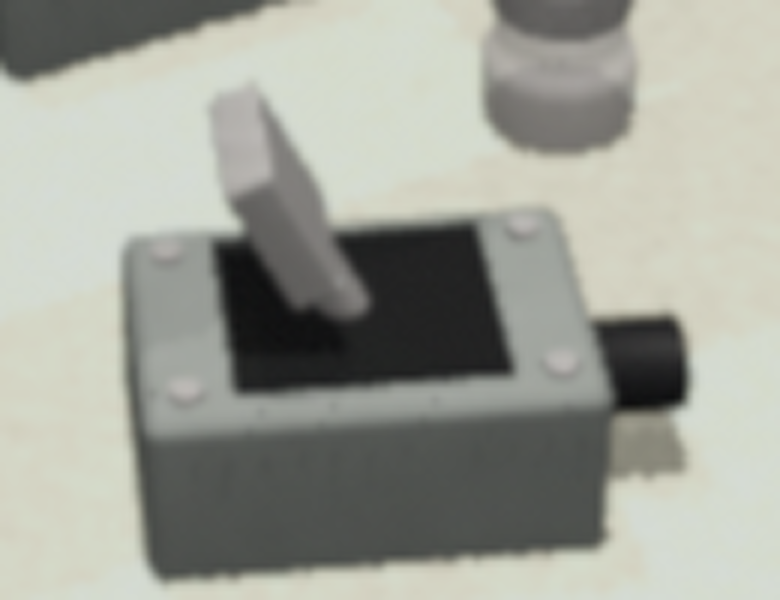

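The crops show the blade leaning clearly away from the gland, so it looks off. In the side crop, the lid screws are at (165,250), (520,225), (187,388) and (563,360), and the blade's top face is centred near (243,142).

```bash
python3 - <<'E'
from h import *
a=optics.read_camera("scene");b=optics.read_camera("side")
S=lambda x,y,z:ray(b,x/6+300,y/6+310,z)
C=lambda x,y,z:ray(a,x/5+170,y/5+180,z)
D=lambda x,y,z:ray(a,(x-400)/5+465,y/5+255,z)
s=np.array([S(*p,.046) for p in[(165,250),(520,225),(563,360),(187,388)]]);print("side screws",s.round(4),s.mean(0))
print("scene screws",[C(*p,.046).round(4) for p in[(75,250),(185,303),(323,145)]], (C(75,250,.046)+C(323,145,.046))/2)
d=(s[1]+s[2]-s[0]-s[3]);print("yaw to gland",np.degrees(np.arctan2(d[1],d[0])))
print("tip",S(243,142,.094),C(228,52,.094))
print("btn scene",D(643,140,.062))
# side button
print("btn side approx",ray(b,265,205,.062))
print("btn box corners",[D(*p,.045).round(4) for p in[(500,55),(722,75),(752,305),(515,290)]])
print("ball side",ray(b,309,267,.08))
print("ball box side ctr",ray(b,320,284,.045), ray(b,357,283,.03))
E
```

```text
side screws [[ 0.4676 -0.1949  0.046 ]
 [ 0.5442 -0.2157  0.046 ]
 [ 0.5334 -0.2595  0.046 ]
 [ 0.4564 -0.2388  0.046 ]] [ 0.50040238 -0.22724717  0.046     ]
scene screws [array([ 0.5313, -0.2558,  0.046 ]), array([ 0.5422, -0.2119,  0.046 ]), array([ 0.4666, -0.1911,  0.046 ])] [ 0.49893714 -0.22344707  0.046     ]
yaw to gland -15.117696952948211
tip [ 0.47537842 -0.22369418  0.094     ] [ 0.47272556 -0.21621938  0.094     ]
btn scene [0.505089   0.28117394 0.062     ]
btn side approx [0.50123928 0.25731873 0.062     ]
btn box corners [array([0.4724, 0.2388, 0.045 ]), array([0.4616, 0.3085, 0.045 ]), array([0.5443, 0.3206, 0.045 ]), array([0.5577, 0.2506, 0.045 ])]
ball side [ 0.49731558 -0.03227567  0.08      ]
ball box side ctr [ 0.51430702 -0.0326631   0.045     ] [ 0.57903515 -0.03007176  0.03      ]
```

{"method": "arm_command", "body": {
  "translation": [
    [-3.5,3.5,0],
    [-3.5,3.5,0],
    [-3.5,3.5,0],
    [-3.5,3.5,0],
    [-3.5,3.5,0],
    [-3.5,3.5,0],
    [0,0,0],
    [0,0,0],
    [0,0,0]
  ],
  "twist": [0,0,0,0,0,0,7.5,7.5,0],
  "grip": 0,
  "force": 20
}}

```text
time_s: 1.32
tool_pos: [0.4315, -0.2168, 0.2199]
tool_rot: [-180.0, 0.2, -15.4]
force: [0.3, 0.3, -0.7]
grip_width: 0.0059
```

{"method": "arm_command", "body": {
  "translation": [
    [0,-1,2.5],
    [0,0,5],
    [0,0,5],
    [0,0,2],
    [0,0,0]
  ],
  "twist": [0,0,0,0,0]
}}

```text
time_s: 1.95
tool_pos: [0.4358, -0.2057, 0.0718]
tool_rot: [-180.0, -0.0, -14.5]
force: [0.7, -0.0, 0.3]
grip_width: 0.0004
```

```bash
python3 - <<'E'
from h import *
c=optics.read_camera("side");cv2.imwrite("pics/s2.png",cv2.resize(c["img"][230:430,230:450],None,fx=3,fy=3))
o=telemetry.get_obs();print(o["tool_pos"],o["force"],o["grip_width"])
E
```

```text
[ 0.43649223 -0.20588123  0.07272037] [-0.29641533 -0.28020468 -0.31458943] 0.0006638152345090417
```

View pics/s2.png

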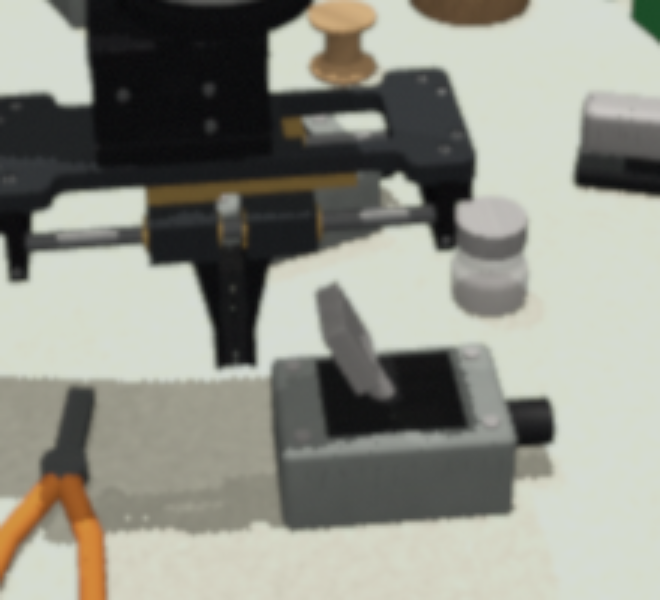

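The finger is behind the blade on the off side, where pushing can only switch it on. I'll feel forward in small steps.

{"method": "arm_command", "body": {
  "translation": [
    [1.0,0,0],
    [0.8,0,0],
    [0.4,0,0],
    [0.4,0,0],
    [0.4,0,0]
  ],
  "twist": [0,0,0,0,0]
}}

```text
time_s: 2.62
tool_pos: [0.4702, -0.2148, 0.0768]
tool_rot: [180.0, -0.5, -14.4]
force: [-0.3, 0.5, -0.1]
grip_width: 0.0003
```

{"method": "arm_command", "body": {
  "translation": [
    [0.5,0,0],
    [0.5,0,0]
  ],
  "twist": [0,0]
}}

```text
time_s: 2.88
tool_pos: [0.4806, -0.2175, 0.077]
tool_rot: [180.0, -0.5, -14.4]
force: [-0.7, -0.7, -0.1]
grip_width: 0.0004
```

{"method": "arm_command", "body": {
  "translation": [
    [0.5,0,0],
    [0.5,0,0]
  ],
  "twist": [0,0]
}}

```text
time_s: 3.12
tool_pos: [0.4912, -0.2202, 0.0771]
tool_rot: [180.0, -0.5, -14.4]
force: [0.2, 0.4, -0.4]
grip_width: -0.0
```

{"method": "arm_command", "body": {
  "translation": [
    [0.4,0,0],
    [0.3,0,0]
  ],
  "twist": [0,0]
}}

```text
time_s: 3.38
tool_pos: [0.4988, -0.2221, 0.0771]
tool_rot: [180.0, -0.5, -14.4]
force: [0.5, -0.2, 0.2]
grip_width: 0.0007
```

```bash
python3 - <<'E'
from h import *
c=optics.read_camera("side");cv2.imwrite("pics/s3.png",cv2.resize(c["img"][230:430,230:450],None,fx=3,fy=3))
o=telemetry.get_obs();print(o["tool_pos"],o["force"],o["grip_width"])
E
```

```text
[ 0.4991044  -0.22220907  0.07708819] [-0.18488812 -0.59349098  0.26453564] 0.0003136414759752303
```

View pics/s3.png

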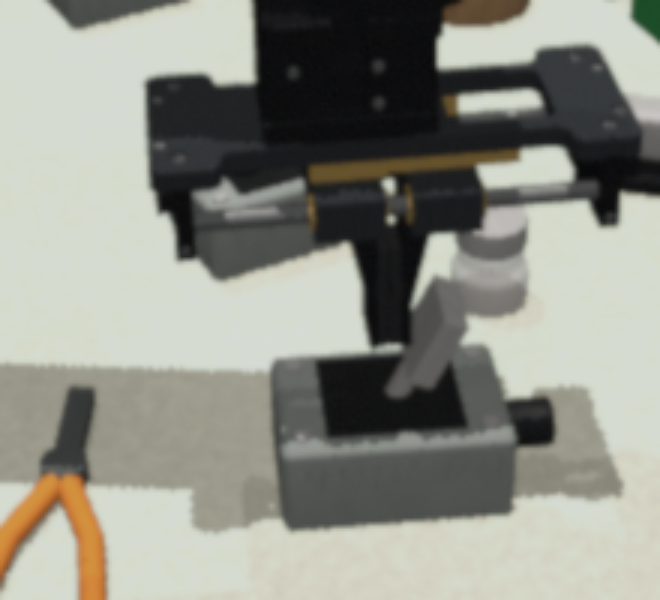

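The blade now leans right, towards the gland, so it's on. Next I'll feel it against its on-stop with a light push.

{"method": "arm_command", "body": {
  "translation": [
    [0.3,0,0],
    [0.2,0,0]
  ],
  "twist": [0,0]
}}

```text
time_s: 3.68
tool_pos: [0.5028, -0.2232, 0.077]
tool_rot: [-180.0, -0.4, -14.4]
force: [-5.6, 1.9, 5.4]
grip_width: 0.0004
```

{"method": "arm_command", "body": {
  "translation": [
    [0.2,0,0],
    [0,0,0]
  ],
  "twist": [0,0]
}}

```text
time_s: 3.92
tool_pos: [0.5026, -0.2231, 0.0771]
tool_rot: [-180.0, -0.1, -14.4]
force: [-0.3, 0.3, 0.3]
grip_width: 0.0002
```

The blade pushes back with about 8 N, so it's on its on-stop. I'll back off, rise and go to the button.

{"method": "arm_command", "body": {
  "translation": [
    [-2,0,0],
    [0,0,-5],
    [0,0,-5],
    [0,0,-3],
    [0,0,0],
    [0,0,0]
  ],
  "twist": [0,0,0,0,7.2,7.2]
}}

```text
time_s: 4.68
tool_pos: [0.4846, -0.2185, 0.2114]
tool_rot: [-179.9, -0.5, -29.3]
force: [0.7, -0.0, -0.0]
grip_width: 0.0004
```

{"method": "arm_command", "body": {
  "translation": [
    [0,0,0],
    [0,0,0],
    [0,0,0]
  ],
  "twist": [-9.8,-9.8,-9.7]
}}

```text
time_s: 5.05
tool_pos: [0.4864, -0.219, 0.2121]
tool_rot: [179.8, -0.7, 0.8]
force: [-0.2, 0.4, 0.4]
grip_width: 0.0005
```

{"method": "arm_command", "body": {
  "translation": [
    [0.3,-5,0],
    [0.3,-5,0],
    [0.3,-5,0],
    [0.3,-5,0],
    [0.3,-5,0],
    [0.3,-5,0],
    [0.3,-5,0],
    [0,-5,0],
    [0,-5,0],
    [0,0,0]
  ],
  "twist": [0,0,0,0,0,0,0,0,0,0]
}}

```text
time_s: 6.3
tool_pos: [0.5064, 0.2457, 0.2118]
tool_rot: [-180.0, -1.6, 0.7]
force: [-0.3, -1.3, 0.6]
grip_width: 0.0006
```

```bash
python3 - <<'E'
from h import *
from scipy.spatial.transform import Rotation as R
o=telemetry.get_obs();c=optics.read_camera("wrist");print(o["tool_pos"],o["tool_rot"])
T=np.eye(4);T[:3,:3]=R.from_euler("xyz",o["tool_rot"],degrees=True).as_matrix();T[:3,3]=o["tool_pos"]
c["extrinsics"]=T@c["hand_eye"]
import pickle;pickle.dump(c,open("w.pkl","wb"));cv2.imwrite("pics/w.png",c["img"])
print(proj(c,[.505,.281,.062]))
s=optics.read_camera("side");print(proj(s,[.505,.281,.062]))
i=np.hstack([c["img"][:, :],]);cv2.imwrite("pics/w.png",i)
E
```

```text
[0.5063997  0.24572598 0.21183721] [-179.99949326   -1.64470081    0.74266002]
(np.float64(308.3818979392518), np.float64(179.18995976429392))
(np.float64(263.8403698944108), np.float64(200.17923912247747))
```

View pics/w.png

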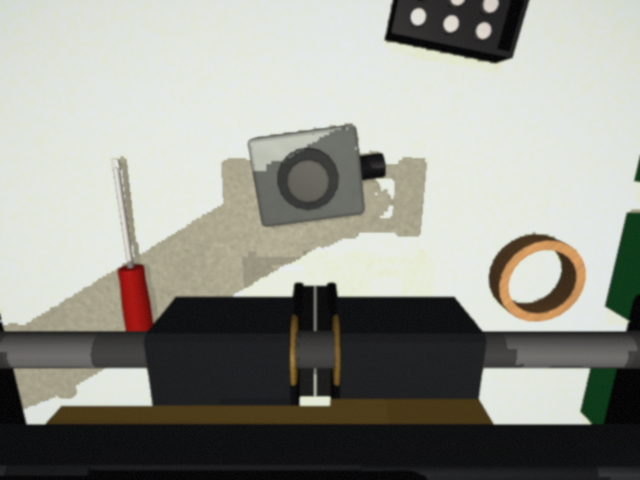

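The wrist view shows the button at (309,179), which matches the predicted (308,179).

{"method": "arm_command", "body": {
  "translation": [
    [0,-3.5,3],
    [0,0,5],
    [0,0,5],
    [0,0,0.5],
    [0,0,0]
  ],
  "twist": [0,0,0,0,0]
}}

```text
time_s: 7.02
tool_pos: [0.5188, 0.2667, 0.0768]
tool_rot: [179.7, -2.2, -0.5]
force: [-0.7, -0.1, 0.7]
grip_width: 0.0004
```

{"method": "arm_command", "body": {
  "translation": [
    [-0.7,-0.7,0],
    [-0.7,-0.7,0.3],
    [0,0,0]
  ],
  "twist": [0,0,0]
}}

```text
time_s: 7.4
tool_pos: [0.5069, 0.283, 0.0782]
tool_rot: [179.9, -2.6, -0.5]
force: [0.4, -0.3, 0.2]
grip_width: 0.0001
```

{"method": "arm_command", "body": {
  "translation": [
    [-0.1,0.1,0.8],
    [-0.1,0,0.5],
    [0,0,0.3]
  ],
  "twist": [0,0,0]
}}

```text
time_s: 7.78
tool_pos: [0.506, 0.2822, 0.062]
tool_rot: [180.0, -2.7, -0.5]
force: [-0.8, -0.0, 2.1]
grip_width: 0.0002
```

{"method": "arm_command", "body": {
  "translation": [
    [0,0,0.3],
    [0,0,0.3]
  ],
  "twist": [0,0]
}}

```text
time_s: 8.02
tool_pos: [0.5061, 0.2823, 0.0562]
tool_rot: [179.9, -2.6, -0.5]
force: [-6.3, -2.9, 20.4]
grip_width: 0.0006
```

The force is 20 N at a TCP height of 56 mm, so the button is fully in. I'll hold briefly and then release.

{"method": "arm_command", "body": {
  "translation": [
    [0,0,0.1],
    [0,0,-2],
    [0,0,-5],
    [0,0,-5],
    [0,0,0],
    [0,0,0]
  ],
  "twist": [0,0,0,0,0,0]
}}

```text
time_s: 8.78
tool_pos: [0.5012, 0.2814, 0.1778]
tool_rot: [179.9, -2.6, -0.6]
force: [0.3, -0.4, -0.5]
grip_width: 0.0004
```

```bash
python3 - <<'E'
from h import *
c=optics.read_camera("side");cv2.imwrite("pics/s4.png",cv2.resize(c["img"][180:430,220:450],None,fx=2.4,fy=2.4))
o=telemetry.get_obs();print(o["time_s"],o["tool_pos"],o["force"],o["grip_width"])
E
```

```text
8.825 [0.50146876 0.28166014 0.17802082] [0.6995253  0.16500514 0.72697393] 0.00044208422320883757
```

View pics/s4.png

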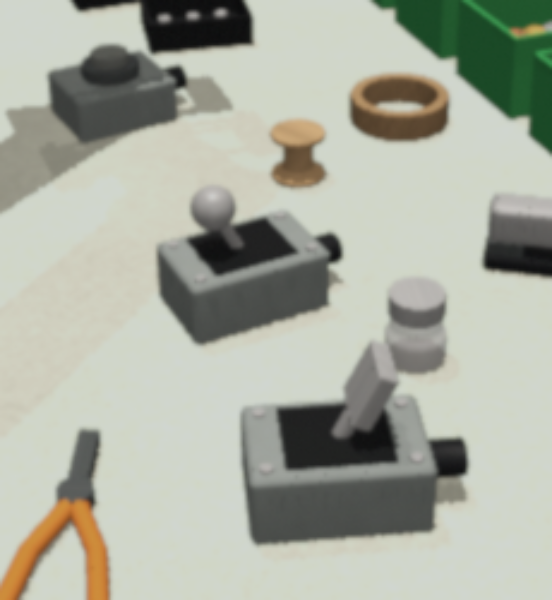

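The paddle (375,385) leans towards its gland, the ball (213,207) still leans away from its gland as it did at the start, and the button (110,65) is out and clear of the arm.

```bash
python3 -c "
from cell import env
print(env.sign_off())"
```

```text
the job is handed in; nothing more can be done
None
```

The paddle toggle is on, the start button has been pressed and released, and the ball-tipped toggle is as it was. I handed the job in at about 9 s of the 38 s allowed; the sign-off gives no verdict.

- **Paddle:** The pictures showed it leaning away from its gland, so off. I felt it with the shut fingers from the off side, where a push can only switch it on, and flipped it. The force reading stayed within noise while it moved, so the off state rests on the pictures rather than on feel. I then pushed lightly again and felt about 8 N against the on-stop.
- **Start button:** I pressed it straight down. The reading was 20 N with the fingertips at 56 mm, which matches fully in (62 mm less 6 mm). Then I let go.
- **Last picture:** The paddle leans towards its gland, the ball toggle leans as it did at the start, and the arm is clear with only sensor noise on the force. I judged that the button was out by eye and did not measure it.
- **Slip:** I turned the wrist the wrong way once in free air and turned it back. It touched nothing.

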